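# Close the sample filter of the gas analyser

## Robot

A 6-joint arm with a two-finger parallel gripper is mounted at the origin on the work surface. World frame = base frame: x ahead of the robot, y to its left, z up, the work surface at z = 0. Lengths are in m, angles in rad, forces in N, time in s.
With the tool pointing down it reaches from about 0.375 to 0.9 m from the base axis. Payload 3.1 kg.
Tool frame: the origin (TCP) lies at the very end of the fingers, on their centre line; the grasp point (between the pads) lies 19 mm behind it; x points along the fingers, z is the direction in which the jaws open and shut, and the axes are right-handed (so a half turn about x gives the same grasp; the last joint's range is limited). The gripper opens to 85 mm and grips with 20 to 120 N. Pads are 22 mm wide; open, the fingers measure 114 mm over their backs; the gripper's body (76 mm by 85 mm) begins 54 mm behind the grasp point. The pads swing forward as they close: fully open they stand 13 mm farther back than shut.
Start: joints at [1.073, 0.527, 1.433, -0, 1.181, -0.178], TCP at [0.196, 0.593, 0.231] pointing down, gripper open.
Joint ranges: [-3.08, 3.08], [-0.75, 2.2], [0.22, 2.44], [-1.43, 4.57], [0, 2.65], [-2.85, 2.85]. Speed limits (rad/s): [2.79, 2.79, 3.14, 3.14, 3.14, 3.14].

## Interface

Orientations are given as a 3x3 rotation matrix whose columns are the frame's x, y, z axes.
In Python, from cell import read_state, snapshot, close_job gives the robot as it stands.
- The arm moves only by the tool step_arm, never from a script. Its argument "rows" is one flat list of numbers, 7 for each row, row after row: the finger opening in mm, from 0 to 85.4, then the shift along the tool's x, y, z in mm, then the turn, a rotation vector about the tool's x, y, z in degrees. In form: [hand, dx, dy, dz, wx, wy, wz, hand, dx, dy, dz, wx, wy, wz, ...]. A call has 1 to 12 rows; each row shifts and turns the pose as measured when the row begins, along the tool's axes as they then stand; what a row does not reach is not made up. A row lasts 1/10 s, in which the tool goes at most 50 mm and 8.59 degrees, less where a joint would pass 70% of its speed; a pose out of reach is approached as far as the arm can. A call is refused whole if a number of a shift passes 50 or a number of a turn 8.59, either way. A call with a gripper value outside its range is refused whole. The fingers move at their own pace and stop on an object; "grip_force" is the grip in N (left out, the last holds). Time passes only in rows, so rows that do not move let the fingers close. It gives the time, the measured TCP pose, the force and the opening at its end, in the units of the state.
- read_state(): the state, without advancing time (a new reading comes with each control period).
- snapshot(name): name is "scene" or "top" or "wrist"; returns a dict with "image" (420x560x3 uint8, red, green, blue), "fovy" (degrees; the focal length in pixels is half the picture's height over the tangent of half this angle, whatever the lens; pixels are square), "cx", "cy" (the principal point, pixels), "position" and "attitude" of the camera in the world; the wrist camera has in their place "mount" (4x4, takes a point from camera to tool coordinates, whose origin is the TCP and whose axes are the tool frame's). Camera axes: x right, y up, looking along -z (the intrinsics and any distortion apply to the point x, -y, -z); pixel columns grow to the right and rows downward; lengths in m; the calibration is good to about 2 mm. A picture is of the moment at which its call begins: read the wrist's pose just before it. There is no depth.
- close_job(): hands the job in, once; it reports no verdict.
The state is a dict: "clock": time; "joints": joint angles; "qd": joint speeds; "joint_efforts": joint torques, N m; "eef_pos": TCP position; "tcp_rot": TCP orientation; "wrist_force": force on the tool from outside, world axes, zero at the start; "ft_torque": the same for the moment, N m; "grip_width": opening from 0.0 (shut) to 1.0 (fully open).
Only numpy, scipy, OpenCV 4.12 (cv2) and the standard library are available. Lean on these libraries where they do the work, as an engineer would, in place of code of your own. Each camera call takes 0.05 s, during which the arm holds its last target. There are 200 camera calls.

## Task

Close the sample-gas filter: the steel cap stands proud because its lugs rest on the lands of the housing's rim. Turn the cap by its lever, either way, until its lugs line up with the slots, and press it straight down fully home; then swing the keeper arm all the way over the cap to its stop. Do not disturb the other things on the bench, and leave everything released.

Things in the scene. Friction and masses are not known exactly. Their poses are not given: they have to be found in the camera images.
- housing: Fixed aluminium block, 140 x 140 mm, 58 mm high, with a round bore in the middle and a castellated rim (44 to 66 mm radius): 6 lands, tops 72 mm above the bench, and between them 6 radial slots 21 mm wide, 14 mm deep, open outwards, centre lines at 0, 60, 120.. degrees from its x axis. Origin: centre of the underside, z up.
- cap: Loose steel cap, 0.42 kg: disc 80 mm across, 14 mm thick, with 6 radial lugs 16 mm wide reaching to 56 mm radius, at 0, 60, 120.. degrees from its x axis, which points along its lever. Origin: centre of the disc's underside, z up; 72 mm above the bench at the start (lugs on the lands, 14 to 46 degrees past a slot), 58 mm when home. It goes down when turned to within 2.5 degrees of mesh.
- follower (a joint): Travel of the stiff sliding seal in the housing's bore (m): 0 at the start, about 0.014 with the cap home. The cap's 40 mm spigot, 30 mm long, stands on it in the bore, with 1.5 mm play, so the cap stays centred. The seal carries the cap: it does not drop by itself, takes 4 to 10 N to press down near the middle, and stays where it is left.
- cap_boss (a point): Centre of the flat top of the cap's round boss, 44 mm across, 30 mm above the cap's origin: the place to press.
- cap_lever (a point): Point on the cap's lever, 90 mm from the cap's axis, half-way up. The lever is a radial bar 12 mm wide and 14 mm high, its end 112 mm from the axis; beyond the rim it hangs free, its underside 88 mm above the bench at the start. Pushed sideways it turns the cap easily, and the cap stays as it is left.
- keeper (a joint): Angle of the keeper arm about its upright pivot (rad): 0 to 0.4 at the start (swung clear), grows clockwise seen from above, stop at 1.745, where the arm lies across the cap's boss. It stays where it is left. Flat bar 18 mm wide, 10 mm thick, 100 mm from pivot to end, underside 91 mm above the bench: it passes 3 mm over the boss of a home cap but strikes that of a proud one.
- keeper_post (a point): The keeper arm's upright round post, 14 mm across, 70 mm from the pivot, by which it is pushed (about 2 N). It stands from 101 to 141 mm above the bench; this point is at 121 mm.
- keeper_pivot (a point): Centre of the keeper's pivot (upright axis) on a corner of the housing, at the arm's mid height, 96 mm above the bench. The pivot bolt reaches up to 107 mm.
- filter_element: Bystander: spare paper filter element, 44 mm across, 52 mm high, standing. Origin: centre of its underside.
- grease_jar: Bystander: small jar, 48 mm across, 45 mm high. Origin: centre of its underside.
- screwdriver: Bystander: screwdriver 170 mm long, lying along its x axis. Origin: under its middle.
There are look-alikes about, which are no part of the job. Of the things shaped like the cap, the steel one is meant.

How it is judged:
By the outcome, as a careful person would: the job done as asked, in the order asked, and still so for the second after the job is handed in, with the robot touching nothing.
It also fails if it takes over 64 s, if anything falls off the work surface, if the arm or the gripper's body presses on something with over 40 N, if the wrist force passes 120 N, or if a joint passes its speed limit or range.

## Working session

There is one attempt and no reset: what is moved stays moved. The work goes in short steps, Python scripts to look and compute and a tool call to move; the robot and the scene stay as the last step left them, time stands still between calls to the robot, and variables do not carry over. Pictures are saved under pics/ and viewed, about 8 in all and at most 12, crops included, and the job is handed in when it is done.

Besides the shell and the picture viewer there is one more tool, called after ">>>" by a JSON object that holds its "api" and its "payload". step_arm: Moves the arm, as the interface text tells. Its arguments: {"type":"object","properties":{"rows":{"type":"array"},"grip_force":{"type":"number"}},"required":["rows"]}

```bash
ls; mkdir -p pics; python3 - <<'E'
from cell import *
import cv2, numpy as np, pickle
s=read_state(); print({k:np.round(v,3).tolist() for k,v in s.items()})
d={}
for n in ("scene","top"):
    p=snapshot(n); d[n]=p
    print(n,{k:(np.round(v,3).tolist() if not isinstance(v,str) else v) for k,v in p.items() if k!="image"})
    cv2.imwrite(f"pics/{n}0.png",cv2.resize(p["image"][:,:,::-1],None,fx=1.42,fy=1.42,interpolation=cv2.INTER_CUBIC))
pickle.dump(d,open("d0.pkl","wb"))
E
```

```text
pics
{'clock': 0.0, 'joints': [1.072, 0.528, 1.434, 0.0, 1.181, -0.179], 'qd': [0.001, -0.0, -0.0, -0.001, -0.001, 0.002], 'joint_efforts': [-0.001, -44.235, -17.802, -0.0, 0.008, 0.0], 'eef_pos': [0.196, 0.593, 0.23], 'tcp_rot': [[-0.001, -0.949, 0.314], [-0.002, 0.314, 0.949], [-1.0, 0.0, -0.002]], 'wrist_force': [0.053, -0.565, 0.462], 'ft_torque': [0.031, 0.002, -0.013], 'grip_width': 1.002}
scene {'fovy': 48.433, 'cx': 279.931, 'cy': 215.582, 'position': [1.395, -0.188, 0.834], 'attitude': [[0.219, -0.643, 0.734], [0.976, 0.137, -0.17], [0.009, 0.753, 0.658]]}
top {'fovy': 46.713, 'cx': 278.652, 'cy': 206.11, 'position': [0.434, 0.021, 1.319], 'attitude': [[-0.023, 0.992, -0.126], [-1.0, -0.02, 0.021], [0.019, 0.126, 0.992]]}
```

View pics/scene0.png

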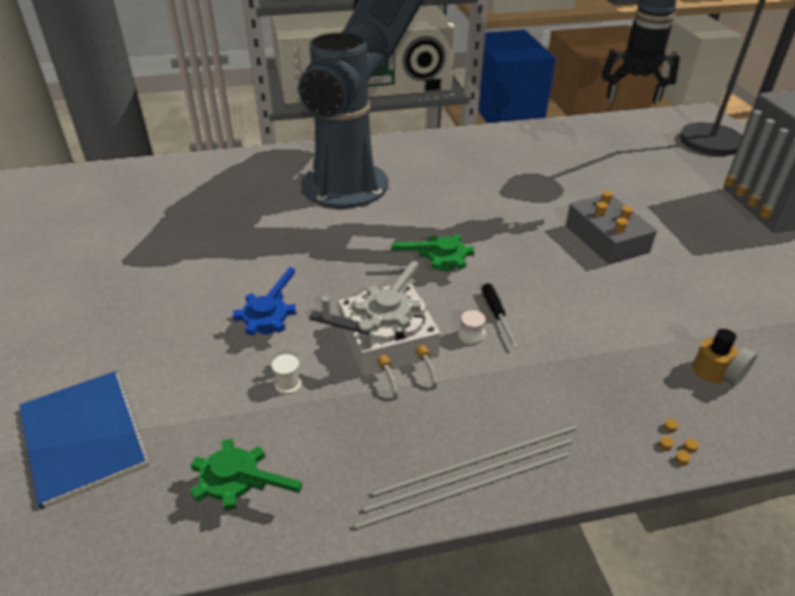

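View pics/top0.png

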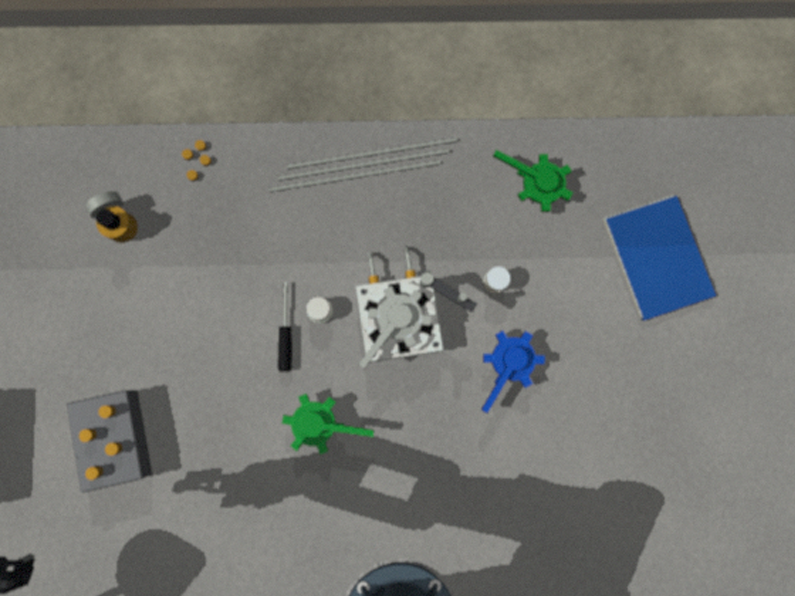

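The cap (grey) is on the housing at about (400,316) in the top view. Its lever points to (365,362), and the keeper pivot is at (428,280) with the arm toward (472,303). The white jar and filter element are at (318,309) and (498,277), and the screwdriver is at (286,330). I'll get rough positions and a crop.

```bash
cat > h.py <<'E'
import numpy as np, cv2
def cam(p,s=None):
    f=210/np.tan(np.radians(p["fovy"])/2)
    if "mount" in p:
        T=np.eye(4);T[:3,:3]=s["tcp_rot"];T[:3,3]=s["eef_pos"];T=T@np.array(p["mount"]);return f,T[:3,:3],T[:3,3]
    return f,np.array(p["attitude"]),np.array(p["position"])
def ray(p,uv,z,s=None):
    f,R,t=cam(p,s);d=R@np.array([(uv[0]-p["cx"])/f,-(uv[1]-p["cy"])/f,-1]);return t+d*(z-t[2])/d[2]
def proj(p,X,s=None):
    f,R,t=cam(p,s);c=R.T@(np.array(X)-t);return np.array([p["cx"]-f*c[0]/c[2],p["cy"]+f*c[1]/c[2]])
E
python3 - <<'E'
from h import *; import pickle
d=pickle.load(open("d0.pkl","rb"));p=d["top"]
for n,uv,z in [("boss",(400,314),.102),("levertip",(364,364),.095),("pivot",(427,280),.107),("arm end",(470,304),.1),("post",(447,290),.141),("jar",(318,309),.045),("filt",(498,277),.052),("blue",(515,359),.05),("green",(310,424),.05),
 ("c1",(357,287),.058),("c2",(435,279),.058),("c3",(442,350),.058),("c4",(363,360),.058)]:
    print(n,np.round(ray(p,np.array(uv)/1.42,z),3))
im=np.hstack([cv2.resize(d["top"]["image"][180:270,235:345],None,fx=4,fy=4,interpolation=cv2.INTER_CUBIC)[:, :400],cv2.resize(d["scene"]["image"][180:270,215:315],None,fx=4,fy=4,interpolation=cv2.INTER_CUBIC)])
cv2.imwrite("pics/crop.png",im[:,:,::-1])
E
```

```text
boss [ 0.55  -0.012  0.102]
levertip [0.464 0.053 0.095]
pivot [ 0.609 -0.061  0.107]
arm end [ 0.566 -0.137  0.1  ]
post [ 0.586 -0.093  0.141]
jar [0.568 0.138 0.045]
filt [ 0.62  -0.197  0.052]
blue [ 0.468 -0.223  0.05 ]
green [0.359 0.154 0.05 ]
c1 [0.606 0.065 0.058]
c2 [ 0.618 -0.079  0.058]
c3 [ 0.487 -0.088  0.058]
c4 [0.472 0.056 0.058]
```

View pics/crop.png

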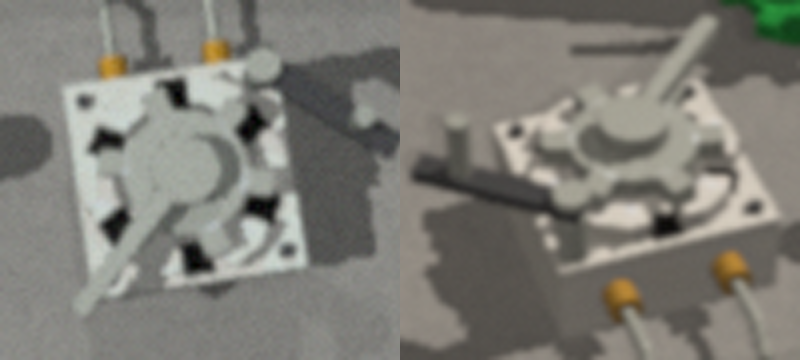

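>>> {"api": "step_arm", "payload": {"rows": [85, -20, -28, -28, 0, 0, 0, 85, -20, -28, -28, 0, 0, 0, 85, -20, -28, -28, 0, 0, 0, 85, -10, -32, -32, 0, 0, 0, 85, -10, -32, -32, 0, 0, 0, 85, -10, -32, -32, 0, 0, 0, 85, -5, -32, -32, 0, 0, 0, 85, -5, -32, -32, 0, 0, 0, 85, 0, -32, -32, 0, 0, 0, 85, 0, -32, -32, 0, 0, 0, 85, 0, -32, -32, 0, 0, 0, 85, 0, -32, -32, 0, 0, 0]}}

```text
clock: 1.3
eef_pos: [0.4379, 0.1099, 0.3311]
tcp_rot: [[-0.003, -0.953, 0.303], [-0.007, 0.303, 0.953], [-1.0, 0.001, -0.007]]
wrist_force: [1.2, 0.7, 0.3]
grip_width: 0.994
```

```bash
python3 - <<'E'
from cell import *
from h import *
s=read_state(); print(s["clock"],s["eef_pos"],np.round(s["tcp_rot"],3).tolist(),np.round(s["joints"],2))
p=snapshot("wrist");print(np.round(p["mount"],3).tolist(),p["fovy"],p["cx"],p["cy"],"boss px",proj(p,[.55,-.012,.102],s))
E
```

```text
1.3 [0.4378926  0.10989956 0.33105591] [[-0.003, -0.953, 0.303], [-0.007, 0.303, 0.953], [-1.0, 0.001, -0.007]] [ 0.    0.17  1.7  -0.01  1.27 -1.26]
[[0.001, 0.293, -0.956, -0.143], [0.0, 0.956, 0.293, 0.076], [1.0, -0.0, 0.0, -0.0], [0.0, 0.0, 0.0, 1.0]] 69.23883500862712 276.95960601393193 207.61360944400457 boss px [219.08599066 280.37019379]
```

>>> {"api": "step_arm", "payload": {"rows": [85, 5, -28, -23, 0, 0, 0, 85, 5, -28, -23, 0, 0, 0, 85, 5, -28, -23, 0, 0, 0, 40, 0, 0, 0, 6.2, 0, 0, 40, 0, 0, 0, 6.2, 0, 0, 40, 0, 0, 0, 6.2, 0, 0, 40, 0, 0, 0, 0, 0, 0, 40, 0, 0, 0, 0, 0, 0]}}

```text
clock: 2.15
eef_pos: [0.5022, 0.0047, 0.3134]
tcp_rot: [[-0.006, -0.792, 0.61], [-0.011, 0.61, 0.792], [-1.0, -0.002, -0.012]]
wrist_force: [0.1, 0.7, 0.6]
grip_width: 0.468
```

```bash
cat > look.py <<'E'
import sys,pickle
from cell import *
from h import *
s=read_state(); print(s["clock"],np.round(s["eef_pos"],4),np.round(s["tcp_rot"],3).tolist(),s["grip_width"],np.round(s["joints"],2),np.round(s["wrist_force"],1))
p=snapshot("wrist");pickle.dump((s,p),open(sys.argv[1]+".pkl","wb"))
cv2.imwrite(f"pics/{sys.argv[1]}.png",cv2.resize(p["image"][:,:,::-1],None,fx=1.4,fy=1.4,interpolation=cv2.INTER_CUBIC))
E
python3 look.py w1
```

```text
2.15 [0.5022 0.0047 0.3134] [[-0.006, -0.792, 0.61], [-0.011, 0.61, 0.792], [-1.0, -0.002, -0.012]] 0.46838563343853123 [-0.21  0.27  1.62 -0.01  1.26 -1.12] [0.1 0.7 0.6]
```

View pics/w1.png

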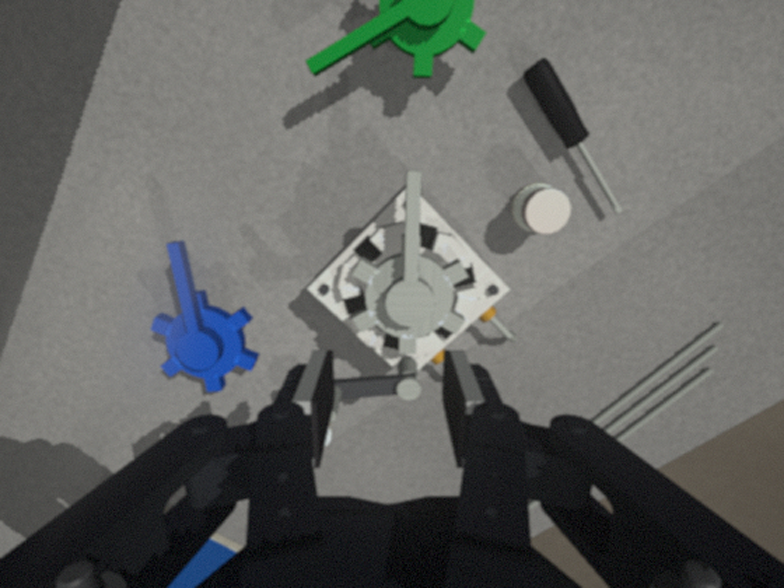

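```bash
python3 - <<'E'
from h import *; import pickle
s,p=pickle.load(open("w1.pkl","rb"))
r=lambda u,v,z: ray(p,(u/1.4,v/1.4),z,s)
b=r(410,302,.102);t=r(413.5,172,.102);print("boss",b,"tip",t,"len",np.hypot(*(t-b)[:2]),"ang",np.degrees(np.arctan2(*(t-b)[1::-1])))
l=r(411,260,.102);print("lever line ang",np.degrees(np.arctan2(*(t-l)[1::-1])))
pv=r(408,390,.107);print("pivot",pv)
L,T,R=r(305,290,.058),r(413,190,.058),r(511,290,.058)
for a,c in((L,T),(T,R)):
    print("edge",np.linalg.norm(c-a),np.degrees(np.arctan2(*(c-a)[1::-1])))
print("centre from L,R",(L+R)/2)
c=((L+R)/2)
f,Rc,tc=cam(p,s)
for q in[(369,248),(427,236),(355,305),(391,342),(443,334),(470,275)]:
    x=r(*q,.058)-c;print(np.round(np.hypot(*x[:2]),4),np.degrees(np.arctan2(x[1],x[0])))
# lug tips angles
d=pickle.load(open("d0.pkl","rb"))
print("post",ray(d["top"],(327,205),.141))
E
```

```text
boss [ 0.54722447 -0.00958288  0.102     ] tip [0.46083932 0.05835042 0.102     ] len 0.10989689194858439 ang 141.81848406938119
lever line ang 141.73020280346555
pivot [ 0.61346404 -0.06153306  0.107     ]
edge 0.1414904253790376 94.98220902086301
edge 0.13583781642756534 8.029225890644447
centre from L,R [ 0.54888084 -0.01159387  0.058     ]
0.0559 -175.72998130047603
0.056 124.25687806587013
0.0542 -110.74019309031645
0.0577 -53.89269940057816
0.0588 0.4551288400198542
0.0619 66.78943650337095
post [ 0.58376542 -0.1226996   0.141     ]
```

>>> {"api": "step_arm", "payload": {"rows": [32, 0, 44, 17, 0, 0, 0, 32, 0, 2, 1, 0, 0, 0, 32, 40, 0, 0, 0, 0, 0, 32, 40, 0, 0, 0, 0, 0, 32, 40, 0, 0, 0, 0, 0, 32, 0, 0, 0, 0, 0, 0]}}

```text
clock: 2.8
eef_pos: [0.4788, 0.0481, 0.1929]
tcp_rot: [[0.005, -0.799, 0.601], [-0.012, 0.601, 0.799], [-1.0, -0.012, -0.007]]
wrist_force: [-0.0, 0.4, 0.4]
grip_width: 0.377
```

```bash
python3 look.py w2
```

```text
2.8 [0.4788 0.0481 0.1929] [[0.005, -0.799, 0.601], [-0.012, 0.601, 0.799], [-1.0, -0.012, -0.007]] 0.3769269899873481 [-0.13  0.39  1.83 -0.01  0.91 -1.04] [-0.   0.4  0.4]
```

View pics/w2.png

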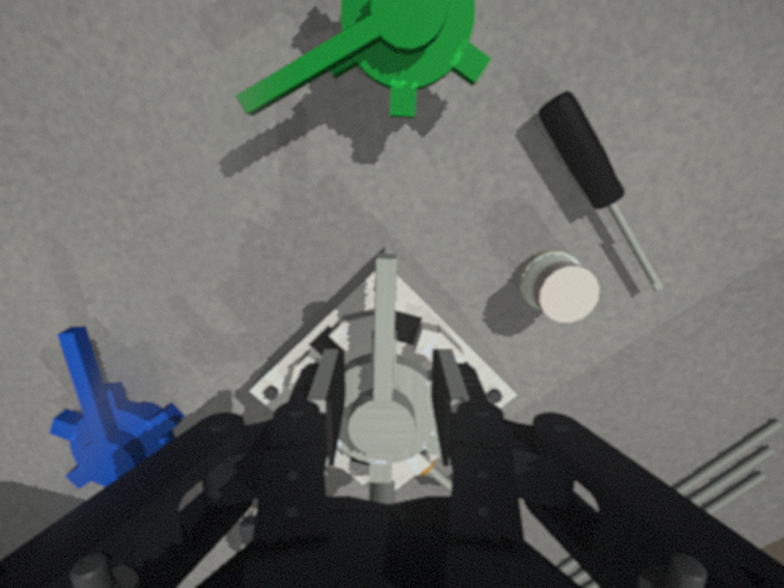

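>>> {"api": "step_arm", "payload": {"rows": [32, 40, 0, 0, 0, 0, 0, 32, 40, 0, 0, 0, 0, 0, 32, 33, 0, 0, 0, 0, 0, 14, 0, 0, 0, 0, 0, 0, 14, 0, 0, 0, 0, 0, 0, 14, 0, 0, 0, 0, 0, 0]}}

```text
clock: 3.45
eef_pos: [0.4958, 0.0449, 0.0919]
tcp_rot: [[0.037, -0.801, 0.598], [-0.017, 0.598, 0.802], [-0.999, -0.039, 0.008]]
wrist_force: [-1.3, -0.8, -2.3]
grip_width: 0.168
```

>>> {"api": "step_arm", "payload": {"rows": [14, 0, 0, 0, 0, 0, 0]}}

```text
clock: 3.55
eef_pos: [0.4963, 0.0449, 0.0936]
tcp_rot: [[0.038, -0.801, 0.598], [-0.017, 0.598, 0.801], [-0.999, -0.041, 0.009]]
wrist_force: [-1.7, -1.4, -3.5]
grip_width: 0.165
```

```bash
python3 look.py w3; python3 -c "
from h import *;import pickle
s,p=pickle.load(open('w3.pkl','rb'));R=np.array(s['tcp_rot'])
print('level turn deg',np.degrees(R.T@np.cross(R[:,0],[0,0,-1])))
d=np.array([.4773,.0452,.080])-s['eef_pos'];print('shift',R.T@d*1e3)"
```

```text
3.55 [0.4963 0.0449 0.0936] [[0.038, -0.801, 0.598], [-0.017, 0.598, 0.801], [-0.999, -0.041, 0.009]] 0.16534796106997698 [-0.13  0.58  1.89 -0.02  0.63 -1.04] [-1.7 -1.4 -3.5]
level turn deg [-2.78033592e-18  5.36534823e-01  2.34720938e+00]
shift [ 12.89638169  15.9780117  -11.22588887]
```

View pics/w3.png

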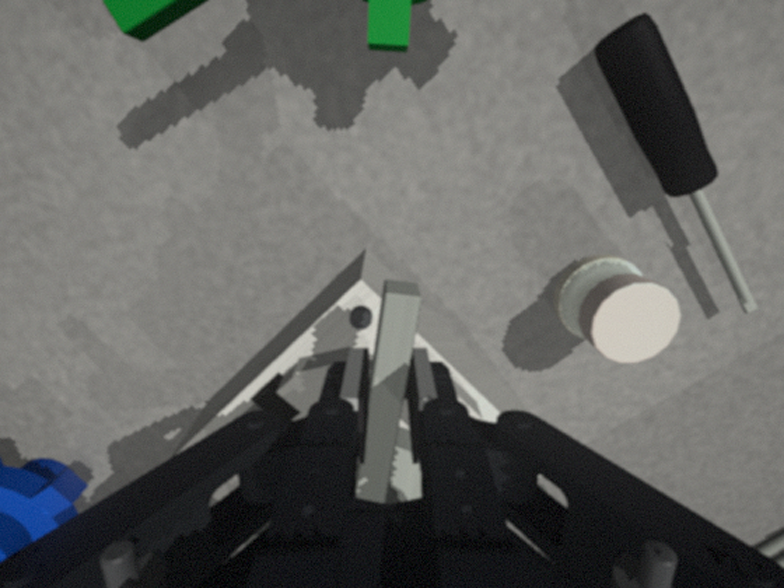

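```bash
cat > lev.py <<'E'
import sys,pickle
from h import *
n=sys.argv[1];z=float(sys.argv[2]);a=list(map(float,sys.argv[3:7]))
s,p=pickle.load(open(n+'.pkl','rb'))
q=[ray(p,(a[i]/1.4,a[i+1]/1.4),z,s) for i in(0,2)]
for x in q: print(x,np.degrees(np.arctan2(x[1]+.0105,x[0]-.548)),np.hypot(x[1]+.0105,x[0]-.548))
print("line",np.degrees(np.arctan2(*(q[0]-q[1])[1::-1])))
R=np.array(s["tcp_rot"]);print("tool y ang",np.degrees(np.arctan2(R[1,1],R[0,1])))
E
python3 lev.py w3 .102 401 294 376 495
```

```text
[0.47144727 0.06784788 0.102     ] 134.33602777778168 0.10953862944988224
[0.5334727 0.0104159 0.102    ] 124.78221200777065 0.025466007802655892
line 137.20208952973283
tool y ang 143.2505706916521
```

>>> {"api": "step_arm", "payload": {"rows": [22, 0, 0, 0, 0, 0, 1.5, 22, 0, 5, 0, 2, 0.5, 1, 22, 3, 5, 0, 2, 0, 0, 22, 4, 4, 0, 2, 0, 0, 22, 3, 2, 0, 0, 0, 0, 22, 0, 0, 0, 0, 0, 0]}}

```text
clock: 4.2
eef_pos: [0.4926, 0.0545, 0.0927]
tcp_rot: [[0.023, -0.735, 0.678], [-0.0, 0.678, 0.735], [-1.0, -0.017, 0.015]]
wrist_force: [-1.1, -0.1, -1.6]
grip_width: 0.258
```

>>> {"api": "step_arm", "payload": {"rows": [22, 8, 8, 0, 0, 0, 1, 22, 4, 0, 0, 0, 0, 0]}}

```text
clock: 4.4
eef_pos: [0.4882, 0.0602, 0.0815]
tcp_rot: [[0.014, -0.736, 0.677], [0.012, 0.677, 0.736], [-1.0, -0.002, 0.018]]
wrist_force: [0.3, 0.6, -0.6]
grip_width: 0.255
```

>>> {"api": "step_arm", "payload": {"rows": [22, 0, 0, 0, 0, 0, 0, 22, 0, 0, 0, 0, 0, 0]}}

```text
clock: 4.6
eef_pos: [0.4883, 0.0603, 0.0808]
tcp_rot: [[0.013, -0.736, 0.677], [0.012, 0.677, 0.736], [-1.0, -0.002, 0.018]]
wrist_force: [0.4, 0.1, 0.7]
grip_width: 0.257
```

```bash
python3 look.py w4
```

```text
4.6 [0.4883 0.0603 0.0808] [[0.013, -0.736, 0.677], [0.012, 0.677, 0.736], [-1.0, -0.002, 0.018]] 0.2567175689209553 [-0.11  0.6   1.9   0.02  0.63 -0.96] [0.4 0.1 0.7]
```

View pics/w4.png

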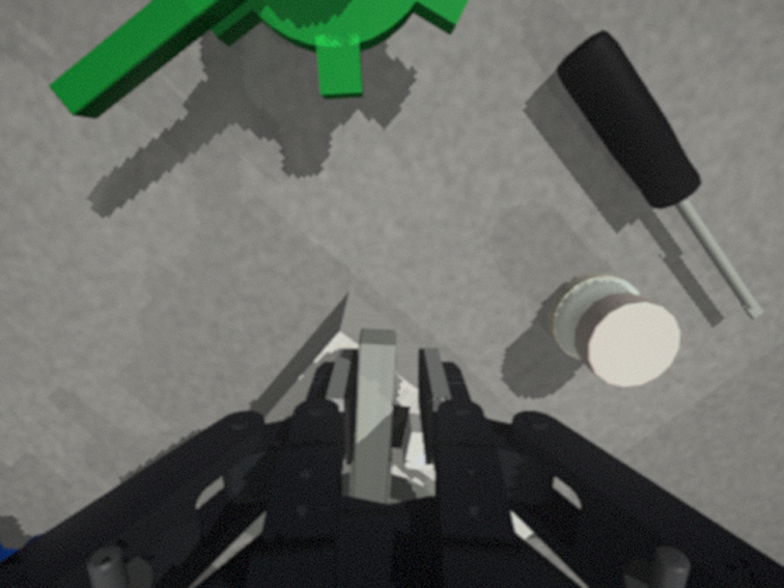

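```bash
python3 lev.py w4 .102 377 343 372 495
```

```text
[0.46978357 0.0711843  0.102     ] 133.75758450125213 0.11309347319384896
[0.51095264 0.03041481 0.102     ] 132.16006723688682 0.05519536647648513
line 135.2794087918127
tool y ang 137.41485339144458
```

>>> {"api": "step_arm", "payload": {"rows": [14, 0, 0, 0, 0, 0, 0, 14, 0, 0, 0, 0, 0, 0, 14, 0, 0, 2, 4, 0, 0.5, 14, 0, 0, 2.5, 4, 0, 0, 14, 0, -0.5, 2.5, 4, 0, 0, 14, 0, -0.5, 2, 0, 0, 0, 14, 0, 0, 0, 0, 0, 0]}}

```text
clock: 5.35
eef_pos: [0.4965, 0.0653, 0.0811]
tcp_rot: [[0.008, -0.574, 0.819], [0.018, 0.819, 0.574], [-1.0, 0.01, 0.017]]
wrist_force: [-0.0, -0.3, -0.1]
grip_width: 0.167
```

```bash
python3 look.py w5
```

```text
5.35 [0.4965 0.0653 0.0811] [[0.008, -0.574, 0.819], [0.018, 0.819, 0.574], [-1.0, 0.01, 0.017]] 0.16719663266685708 [-0.1   0.61  1.88  0.03  0.65 -0.74] [-0.  -0.3 -0.1]
```

View pics/w5.png

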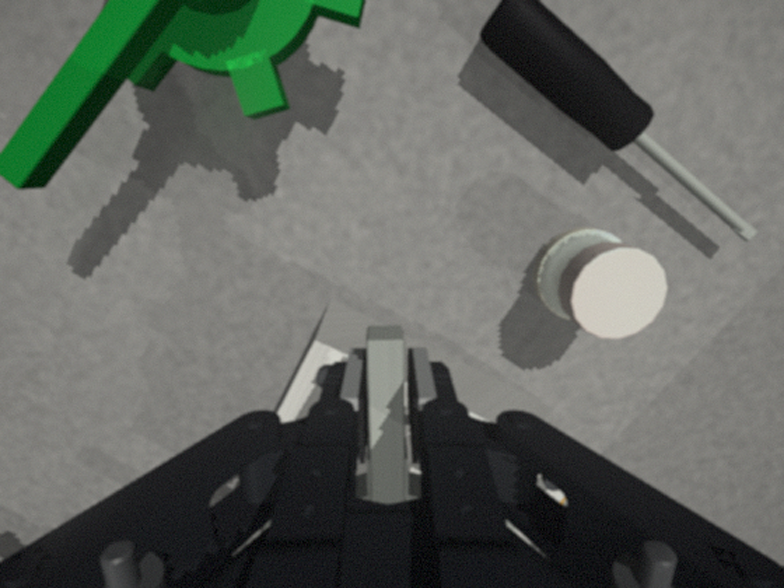

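>>> {"api": "step_arm", "payload": {"rows": [24, 0, 0, 0, 0, 0, 0, 24, -10, 0, 0, 0, 0, 0, 24, -40, 0, 0, 0, 0, 0, 24, -40, 0, 0, 0, 0, 0, 24, -40, -18, 0, 0, 0, 0, 24, -40, -18, 0, 0, 0, 0, 24, -20, -18, 0, 0, 0, 0, 50, 0, 0, 0, 0, 0, 0, 50, 0, 0, 0, 0, 0, 0]}}

```text
clock: 6.3
eef_pos: [0.5249, 0.0167, 0.2811]
tcp_rot: [[0.008, -0.578, 0.816], [0.018, 0.816, 0.577], [-1.0, 0.01, 0.017]]
wrist_force: [-0.3, 0.8, 0.1]
grip_width: 0.586
```

```bash
python3 look.py w6; python3 - <<'E'
import pickle; from h import *
s,p=pickle.load(open('w6.pkl','rb'))
u,v=proj(p,[.548,-.0105,.08],s);print(u,v)
a,b=max(0,int(u)-90),max(0,int(v)-85);print("crop off",a,b)
cv2.imwrite("pics/w6c.png",cv2.resize(p["image"][b:b+140,a:a+180,::-1],None,fx=4,fy=4,interpolation=cv2.INTER_CUBIC))
E
```

```text
6.3 [0.5249 0.0167 0.2811] [[0.008, -0.578, 0.816], [0.018, 0.816, 0.577], [-1.0, 0.01, 0.017]] 0.5856266156867329 [-0.19  0.33  1.63  0.02  1.18 -0.82] [-0.3  0.8  0.1]
277.4417592079297 213.29444876055504
crop off 187 128
```

View pics/w6c.png

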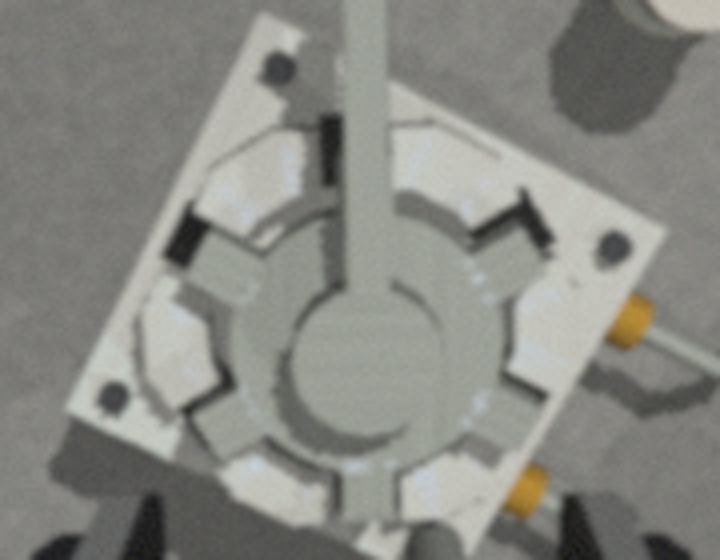

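```bash
python3 - <<'E'
import pickle; from h import *
s,p=pickle.load(open('w6.pkl','rb'))
r=lambda u,v,z: ray(p,(187+(u-1.5)/4,128+(v-1.5)/4),z,s)[:2]
an=lambda v:np.degrees(np.arctan2(v[1],v[0]))
A,B,C=r(262,12,.058),r(667,232,.058),r(67,410,.058)
print("edges",np.linalg.norm(B-A),an(B-A),np.linalg.norm(C-A),an(C-A),"centre",(B+C)/2)
b=r(367,362,.102);print("boss",b)
print("lever",an(r(366,60,.102)-r(368,280,.102)))
c=(B+C)/2
# lever axis & bottom lug tip (z .086) 
l1,l2=r(366,20,.102),r(368,515,.086);print("lug-lever line",an(l1-l2))
for q in[(342,515),(395,515)]: x=r(*q,.086)-b;print("lug corner",an(x),np.hypot(*x))
for q in[(328,515),(402,515)]: x=r(*q,.072)-c;print("land corner",an(x),np.hypot(*x))
for q in[(275,65),(612,247),(115,397)]: x=r(*q,.058)-c;print("screw",an(x),np.hypot(*x))
E
```

```text
edges 0.1400719889365606 7.156474730829865 0.13966134676263697 -82.52384876611721 centre [ 0.54815224 -0.01079092]
boss [ 0.54776287 -0.00907225]
lever 125.89227006122351
lug-lever line 125.72789567092833
lug corner -62.23669220194665 0.054917257331010605
lug corner -45.377670095391785 0.05530681229274401
land corner -65.14966434031037 0.060494234263670545
land corner -42.84902651549761 0.060984921743938915
screw 143.18021134833577 0.08362777099375653
screw 52.519279026651695 0.08120209873500603
screw -127.49375634777732 0.08248222841988963
```

>>> {"api": "step_arm", "payload": {"rows": [0, 0, -18, 2, 0, 1, -0.6, 0, 0, -17, 1, 0, 0, 0, 0, 0, 0, 0, 0, 0, 0, 0, 35, 0, 0, 0, 0, 0, 0, 35, 0, 0, 0, 0, 0, 0, 35, 0, 0, 0, 0, 0, 0, 25, 0, 0, 0, 0, 0, 0, 15, 0, 0, 0, 0, 0, 0, 5, 0, 0, 0, 0, 0, 0, 0, 0, 0, 0, 0, 0]}}

```text
clock: 7.35
eef_pos: [0.5354, -0.0037, 0.1158]
tcp_rot: [[-0.025, -0.579, 0.815], [0.009, 0.815, 0.58], [-1.0, 0.022, -0.015]]
wrist_force: [-0.1, 0.8, 0.6]
grip_width: -0.002
```

>>> {"api": "step_arm", "payload": {"rows": [0, 0, -6, 3.5, 0, -0.9, -1.2, 0, 0, -6, 3.5, 0, 0, 0, 0, 0, 0, 0, 0, 0, 0]}}

```text
clock: 7.65
eef_pos: [0.5501, -0.0097, 0.1174]
tcp_rot: [[0.006, -0.58, 0.815], [-0.0, 0.815, 0.58], [-1.0, -0.003, 0.005]]
wrist_force: [1.4, -0.6, 1.0]
grip_width: -0.004
```

>>> {"api": "step_arm", "payload": {"rows": [0, 6, 0, -1, 0, 0, 0, 0, 6, 0, -1, 0, 0, 0, 0, 4, 0, 0, 0, 0, 0, 0, 2, 0, 0, 0, 0, 0]}}

```text
clock: 8.05
eef_pos: [0.5504, -0.0116, 0.1005]
tcp_rot: [[0.011, -0.58, 0.815], [-0.001, 0.815, 0.58], [-1.0, -0.007, 0.008]]
wrist_force: [-0.4, 0.2, 6.1]
grip_width: 0.005
```

>>> {"api": "step_arm", "payload": {"rows": [0, 3, 0, 0, 0, 0, 0, 0, 3, 0, 0, 0, 0, 0]}}

```text
clock: 8.25
eef_pos: [0.5504, -0.0116, 0.0952]
tcp_rot: [[0.011, -0.58, 0.815], [-0.001, 0.815, 0.58], [-1.0, -0.007, 0.008]]
wrist_force: [-0.6, 0.2, 5.2]
grip_width: 0.003
```

It's going down with about 5–6 N. I'll continue.

>>> {"api": "step_arm", "payload": {"rows": [0, 3, 0, 0, 0, 0, 0, 0, 3, 0, 0, 0, 0, 0, 0, 2, 0, 0, 0, 0, 0, 0, 2, 0, 0, 0, 0, 0]}}

```text
clock: 8.65
eef_pos: [0.5504, -0.0116, 0.088]
tcp_rot: [[0.012, -0.58, 0.814], [-0.002, 0.814, 0.58], [-1.0, -0.008, 0.008]]
wrist_force: [-5.1, 1.5, 25.2]
grip_width: -0.0
```

>>> {"api": "step_arm", "payload": {"rows": [0, -8, 0, 0, 0, 0, 0, 0, -35, 0, 0, 0, 0, 0, 0, -35, 0, 0, 0, 0, 0, 0, -35, 0, 0, 0, 0, 0, 30, 0, 0, 0, 8, 0, 0, 30, 0, 0, 0, 8, 0, 0, 30, 0, 0, 0, 8, 0, 0, 30, 0, 0, 0, 8, 0, 0, 30, 0, 0, 0, 8, 0, 0, 30, 0, 0, 0, 8, 0, 0, 30, 0, 0, 0, 8, 0, 0, 30, 0, 0, 0, 7, 0, 0]}}

```text
clock: 9.85
eef_pos: [0.5476, -0.0106, 0.2054]
tcp_rot: [[0.01, 0.501, 0.865], [-0.001, 0.865, -0.501], [-1.0, 0.004, 0.009]]
wrist_force: [-1.1, 0.1, -0.5]
grip_width: 0.351
```

```bash
cat > go.py <<'E'
import sys; from cell import *; from h import *
x,y,z,zang=map(float,sys.argv[1:5]) # target TCP, target direction of tool z axis (deg)
s=read_state();R=np.array(s["tcp_rot"]);a=np.radians(zang)
Z=np.array([np.cos(a),np.sin(a),0]);X=np.array([0,0,-1.]);T=np.c_[X,np.cross(Z,X),Z]
from scipy.spatial.transform import Rotation as Q
print(s["clock"],np.round(s["eef_pos"],4),"q",np.round(s["joints"],2),"F",np.round(s["wrist_force"],1),"g",s["grip_width"])
print("shift mm",np.round(R.T@(np.array([x,y,z])-s["eef_pos"])*1e3,1),"turn",np.round(Q.from_matrix(R.T@T).as_rotvec(degrees=True),1))
E
python3 go.py .582 -.123 .20 -27.5; python3 - <<'E'
from cell import *; from h import *
p=snapshot("top");o=proj(p,[.56,-.06,.1]).astype(int)
cv2.imwrite("pics/t2.png",cv2.resize(p["image"][o[1]-50:o[1]+50,o[0]-60:o[0]+60,::-1],None,fx=5,fy=5,interpolation=cv2.INTER_CUBIC));print(o-[60,50])
E
```

```text
9.85 [ 0.5476 -0.0106  0.2054] q [-0.22  0.45  1.66  0.    1.02  0.3 ] F [-1.1  0.1 -0.5] g 0.3506112922710664
shift mm [  5.8 -80.   86. ] turn [-2.6  0.5 -0.2]
[240 166]
```

>>> {"api": "step_arm", "payload": {"rows": [30, 1, -20, 21.5, -2.6, 0.5, 0, 30, 1, -20, 21.5, 0, 0, 0, 30, 1, -20, 21.5, 0, 0, 0, 30, 0, -20, 21.5, 0, 0, 0, 30, 0, 0, 0, 0, 0, 0, 30, 0, 0, 0, 0, 0, 0]}}

```text
clock: 10.5
eef_pos: [0.5856, -0.1238, 0.2005]
tcp_rot: [[-0.001, 0.449, 0.893], [0.005, 0.893, -0.449], [-1.0, 0.004, -0.004]]
wrist_force: [0.4, 0.9, -1.2]
grip_width: 0.354
```

```bash
python3 look.py w7;python3 go.py .582 -.123 .20 -27.5
```

```text
10.5 [ 0.5856 -0.1238  0.2005] [[-0.001, 0.449, 0.893], [0.005, 0.893, -0.449], [-1.0, 0.004, -0.004]] 0.35430265385263143 [-0.4   0.53  1.53  0.01  1.09  0.07] [ 0.4  0.9 -1.2]
10.55 [ 0.5857 -0.1238  0.2006] q [-0.4   0.53  1.53  0.    1.08  0.07] F [-0.1 -0.7 -0.3] g 0.3487018153042915
shift mm [ 0.6 -1.  -3.7] turn [ 0.8 -0.2 -0.2]
```

View pics/w7.png

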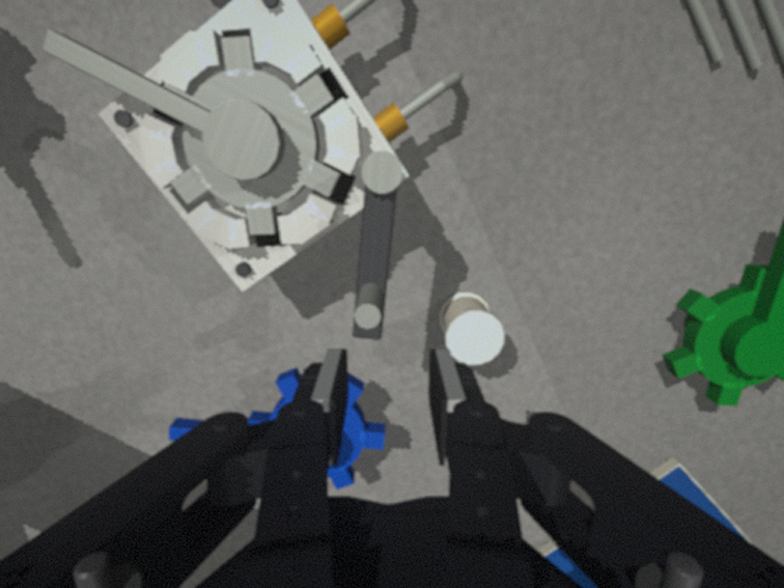

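```bash
python3 - <<'E'
import pickle; from h import *
s,p=pickle.load(open('w7.pkl','rb'))
r=lambda u,v,z: ray(p,(u/1.4,v/1.4),z,s)[:2]
P=r(367,316,.141);V=r(381,172,.107);b=r(242,139,.088);v=P-V
print("post",P,"pivot",V,"r",np.hypot(*v),"ang",np.degrees(np.arctan2(v[1],v[0])),"boss",b)
w=b-V;print("pivot->boss",np.degrees(np.arctan2(w[1],w[0])),np.hypot(*w))
E
python3 go.py .582 -.123 .20 -27.5
```

```text
post [ 0.57488933 -0.11966255] pivot [ 0.61217498 -0.06058586] r 0.06985896856883275 ang -122.25765632308013 boss [ 0.549449   -0.00936834]
pivot->boss 140.76740388976418 0.08098013822611294
10.55 [ 0.5857 -0.1238  0.2006] q [-0.4   0.53  1.53  0.    1.08  0.07] F [-0.1 -0.7 -0.3] g 0.3487018153042915
shift mm [ 0.6 -1.  -3.7] turn [ 0.8 -0.2 -0.2]
```

>>> {"api": "step_arm", "payload": {"rows": [30, 0, 0, -6, 5, 0, 0, 30, 0, -1.5, -5, 0.5, 0, 0, 30, 25, 0, 0, 0, 0, 0, 30, 10, 0, 0, 0, 0, 0, 30, 0, 0, 0, 0, 0, 0]}}

```text
clock: 11.05
eef_pos: [0.573, -0.1146, 0.1656]
tcp_rot: [[-0.002, 0.525, 0.851], [0.006, 0.851, -0.525], [-1.0, 0.004, -0.004]]
wrist_force: [0.0, -0.1, 1.0]
grip_width: 0.356
```

```bash
python3 go.py .575 -.120 .112 -32.3
```

```text
11.05 [ 0.573  -0.1146  0.1656] q [-0.39  0.56  1.6   0.01  0.99  0.16] F [ 0.  -0.1  1. ] g 0.35585837604434595
shift mm [53.6 -3.8  4.7] turn [ 0.6 -0.3 -0.2]
```

>>> {"api": "step_arm", "payload": {"rows": [30, 0, -4, 5, 0.6, 0, 0, 30, 12, 0, 0, 0, 0, 0, 30, 15, 0, 0, 0, 0, 0, 30, 15, 0, 0, 0, 0, 0, 30, 10, 0, 0, 0, 0, 0, 30, 0, 0, 0, 0, 0, 0]}}

```text
clock: 11.65
eef_pos: [0.5779, -0.1216, 0.1132]
tcp_rot: [[0.004, 0.533, 0.846], [0.003, 0.846, -0.533], [-1.0, 0.005, 0.002]]
wrist_force: [-0.1, -0.9, -0.0]
grip_width: 0.354
```

```bash
python3 go.py .575 -.120 .112 -32.3
```

```text
11.65 [ 0.5779 -0.1216  0.1132] q [-0.4   0.64  1.62  0.01  0.88  0.16] F [-0.1 -0.9 -0. ] g 0.3536781529473966
shift mm [ 1.2 -0.2 -3.3] turn [ 0.1  0.1 -0.3]
```

>>> {"api": "step_arm", "payload": {"rows": [18, 0, 0, -3, 0, 0, 0, 18, 0, 0, 0, 0, 0, 0, 18, 0, 0.4, -7.3, 6, 0, 0, 18, 0, 0.4, -7.3, 6, 0, 0, 18, 0, 0.4, -7.3, 6, 0, 0, 18, 0, 0.4, -7.3, 6, 0, 0, 18, 0, 0, 0, 0, 0, 0]}}

```text
clock: 12.35
eef_pos: [0.5597, -0.1031, 0.1172]
tcp_rot: [[0.019, 0.839, 0.543], [-0.005, 0.544, -0.839], [-1.0, 0.013, 0.015]]
wrist_force: [-0.3, 0.2, 0.9]
grip_width: 0.206
```

```bash
cat > arc.py <<'E'
import sys; from cell import *; from h import *
V=np.array([.6125,-.061]); s=read_state(); v=s["eef_pos"][:2]-V
a=np.degrees(np.arctan2(v[1],v[0]))%360; print("arc ang",a-360,"r",np.hypot(*v))
t=a+float(sys.argv[1]); x=V+.07*np.array([np.cos(np.radians(t)),np.sin(np.radians(t))])
import subprocess; print(subprocess.run(["python3","go.py",str(x[0]),str(x[1]),".113",str(t+90)],capture_output=True,text=True).stdout)
E
python3 arc.py 0
```

```text
arc ang -141.45345067384824 r 0.06751085347932681
12.35 [ 0.5597 -0.1031  0.1172] q [-0.38  0.6   1.69  0.    0.83  0.61] F [-0.3  0.2  0.9] g 0.20561264896909956
shift mm [ 4.2 -2.5  0.2] turn [-5.6  0.9 -0.7]
```

>>> {"api": "step_arm", "payload": {"rows": [18, 2, -1.5, -7.3, 1, 0.9, -0.7, 18, 2, -0.5, -7.3, 5, 0, 0, 18, 0, 0.4, -7.3, 6, 0, 0, 18, 0, 0.4, -7.3, 6, 0, 0, 18, 0, 0.4, -7.3, 6, 0, 0, 18, 0, 0, 0, 0, 0, 0]}}

```text
clock: 12.95
eef_pos: [0.5464, -0.0738, 0.1156]
tcp_rot: [[0.005, 0.989, 0.148], [-0.004, 0.148, -0.989], [-1.0, 0.004, 0.005]]
wrist_force: [-0.7, 0.4, 0.3]
grip_width: 0.21
```

```bash
python3 arc.py 0
```

```text
arc ang -169.06561945416507 r 0.06732464289360497
12.95 [ 0.5464 -0.0738  0.1156] q [-0.34  0.59  1.72 -0.    0.82  1.09] F [-0.7  0.4  0.3] g 0.20952772013620075
shift mm [ 2.6 -2.7  0.1] turn [-2.4  0.3 -0.2]
```

>>> {"api": "step_arm", "payload": {"rows": [18, 1, -1.5, -7.5, 3.5, 0, 0, 18, 1, -0.8, -7.5, 6, 0, 0, 18, 0, 0.2, -7.5, 6, 0, 0, 18, 0, 0.2, -7.5, 6, 0, 0, 18, 0, 0.2, -7.5, 6, 0, 0, 18, 0, 0, 0, 0, 0, 0]}}

```text
clock: 13.55
eef_pos: [0.5477, -0.0395, 0.1146]
tcp_rot: [[0.006, 0.946, -0.324], [-0.008, -0.324, -0.946], [-1.0, 0.009, 0.006]]
wrist_force: [-0.5, -0.1, -0.1]
grip_width: 0.211
```

```bash
python3 arc.py 0
```

```text
arc ang -198.3418313992948 r 0.06822184942152557
13.55 [ 0.5477 -0.0395  0.1146] q [-0.27  0.59  1.73 -0.01  0.81  1.63] F [-0.5 -0.1 -0.1] g 0.21138177483237042
shift mm [ 1.6 -1.8  0. ] turn [-0.6  0.3 -0.5]
```

>>> {"api": "step_arm", "payload": {"rows": [18, 1, -1, -7.5, 5.5, 0, -0.5, 18, 0, -0.3, -7.5, 6, 0, 0, 18, 0, 0.2, -6, 5, 0, 0, 18, 0, 0, -3, 2, 0, 0]}}

```text
clock: 13.95
eef_pos: [0.5567, -0.0198, 0.1138]
tcp_rot: [[-0.005, 0.798, -0.602], [-0.007, -0.603, -0.798], [-1.0, 0.0, 0.009]]
wrist_force: [-0.8, -1.9, 1.3]
grip_width: 0.213
```

>>> {"api": "step_arm", "payload": {"rows": [18, 0, 0, -3, 2, 0, 0]}}

```text
clock: 14.05
eef_pos: [0.5581, -0.0178, 0.1138]
tcp_rot: [[-0.006, 0.779, -0.627], [-0.007, -0.627, -0.779], [-1.0, -0.0, 0.01]]
wrist_force: [-1.2, -2.0, 0.9]
grip_width: 0.21
```

```bash
python3 arc.py 0
```

```text
arc ang -218.4372241280803 r 0.06942245860474723
14.05 [ 0.5581 -0.0178  0.1138] q [-0.23  0.61  1.7  -0.01  0.84  2.03] F [-1.2 -2.   0.9] g 0.21007322097844008
shift mm [ 0.8 -0.6 -0. ] turn [-0.4  0.6  0. ]
```

Contact force is about 2 N, so the post is being pushed. I'll continue to the stop.

>>> {"api": "step_arm", "payload": {"rows": [18, 0, 0, -4, 1, 0, 0]}}

```text
clock: 14.15
eef_pos: [0.5594, -0.0159, 0.1137]
tcp_rot: [[-0.01, 0.77, -0.638], [-0.009, -0.638, -0.77], [-1.0, -0.002, 0.013]]
wrist_force: [-6.1, -12.3, 3.3]
grip_width: 0.211
```

>>> {"api": "step_arm", "payload": {"rows": [18, 0, 0, -4, 0, 0, 0]}}

```text
clock: 14.25
eef_pos: [0.5593, -0.0157, 0.1136]
tcp_rot: [[-0.017, 0.775, -0.632], [-0.015, -0.632, -0.775], [-1.0, -0.004, 0.022]]
wrist_force: [-9.3, -16.0, 5.0]
grip_width: 0.213
```

>>> {"api": "step_arm", "payload": {"rows": [18, 0, 0, -4, 0, 0, 0]}}

```text
clock: 14.35
eef_pos: [0.559, -0.0159, 0.1135]
tcp_rot: [[-0.024, 0.779, -0.627], [-0.02, -0.627, -0.778], [-1.0, -0.006, 0.031]]
wrist_force: [-7.1, -11.9, 4.3]
grip_width: 0.21
```

```bash
python3 arc.py 0
```

```text
arc ang -220.12783607967557 r 0.06992915415188469
14.35 [ 0.559  -0.0159  0.1135] q [-0.21  0.61  1.68 -0.03  0.87  2.06] F [ -7.1 -11.9   4.3] g 0.20997450538814583
shift mm [ 0.5 -0.1 -0. ] turn [1.3 1.8 0.3]
```

>>> {"api": "step_arm", "payload": {"rows": [18, 0, 0, 2.3, 0, 1.8, 0.3, 32, 0, 0, 0, 0, 0, 0, 32, 0, 0, 0, 0, 0, 0, 32, -10, 0, 0, 0, 0, 0, 32, -15, 0, 0, 0, 0, 0, 32, -15, 0, 0, 0, 0, 0, 32, -30, 0, 0, 0, 0, 0, 32, -40, 0, 0, 0, 0, 0, 32, -40, -30, 0, 0, 0, 0, 32, 0, -40, 0, 0, 0, 0, 32, 0, -40, 0, 0, 0, 0, 32, 0, 0, 0, 0, 0, 0]}}

```text
clock: 15.55
eef_pos: [0.4747, 0.0527, 0.2756]
tcp_rot: [[0.01, 0.788, -0.615], [0.002, -0.616, -0.788], [-1.0, 0.006, -0.007]]
wrist_force: [0.4, -0.5, 0.2]
grip_width: 0.376
```

```bash
python3 look.py w8; python3 - <<'E'
from cell import *; from h import *
a=[]
for n,X in(("top",[.54,-.03,.1]),("scene",[.54,-.03,.1])):
    p=snapshot(n);o=proj(p,X).astype(int)
    a.append(cv2.resize(p["image"][o[1]-60:o[1]+60,o[0]-50:o[0]+50],None,fx=4,fy=4,interpolation=cv2.INTER_CUBIC))
cv2.imwrite("pics/f.png",np.hstack(a)[:,:,::-1])
E
```

```text
15.55 [0.4747 0.0527 0.2756] [[0.01, 0.788, -0.615], [0.002, -0.616, -0.788], [-1.0, 0.006, -0.007]] 0.3755713458907917 [-0.13  0.27  1.74  0.    1.12  2.11] [ 0.4 -0.5  0.2]
```

View pics/f.png

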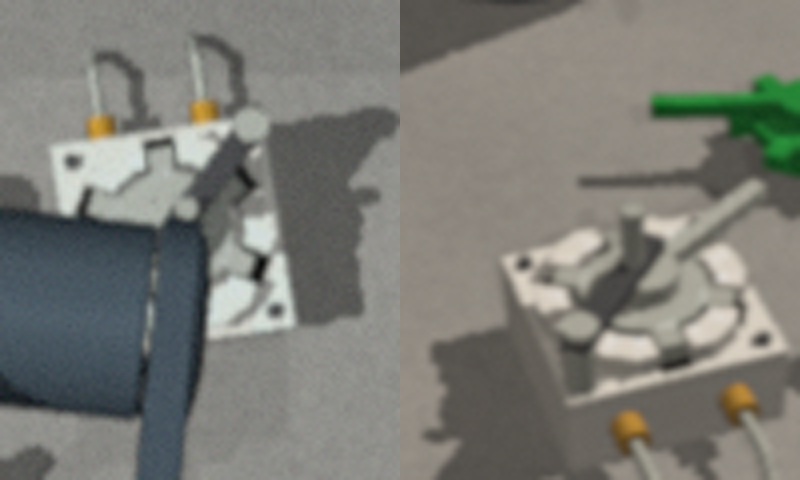

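The keeper lies across the home cap with the post over the boss. I'll use the last view to check the angle.

View pics/w8.png

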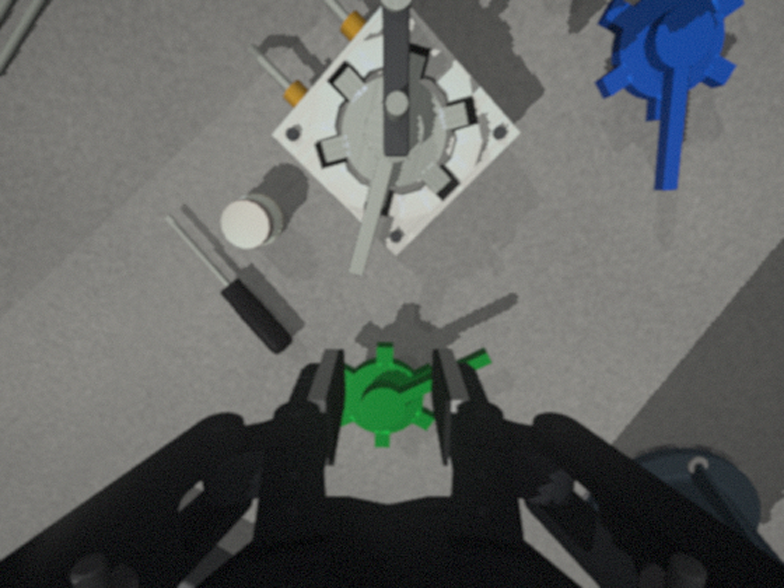

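```bash
python3 - <<'E'
import pickle; from h import *
from cell import *
s,p=pickle.load(open('w8.pkl','rb'))
r=lambda u,v,z: ray(p,(u/1.4,v/1.4),z,s)[:2]
P=r(397,103,.141);V=r(396,3,.107);v=P-V
a=np.degrees(np.arctan2(v[1],v[0]));print("post",P,"pivot",V,np.hypot(*v),"ang",a,"vs nominal stop ~141-142")
if a<146 and a>136: print(close_job())
E
```

```text
post [ 0.55658192 -0.01801425] pivot [ 0.60660108 -0.05633902] 0.063013518398564 ang 142.5405976626135 vs nominal stop ~141-142
the job is handed in; nothing more can be done
None
```

The job is handed in: the steel cap is fully home and the keeper arm is across it at its stop.

- **Turning the cap:** I straddled the lever with the fingers and turned it about 16° clockwise. On my first descent the tool drifted about 17 mm sideways and nudged the lever early, so I re-levelled, repositioned and finished the turn. Lugs and slots then measured within about 1.5° of each other.
- **Pressing it home:** It sank under 5–6 N. The fingertips stopped at 88 mm with the force rising to 25 N, which matches a home cap.
- **Swinging the keeper:** I pushed the post round about 97° until the force jumped from 2 N to about 18 N, at the stop. Then I let go and lifted clear.

**Last checks:**
- The final pictures show the cap meshed and the keeper lying over the boss. I saw no sign that the bystanders had moved.
- The arm's angle measured 142.5°, against an expected stop of about 141–142°.
- **One disagreement:** that last measurement put the post 63 mm from the pivot instead of 70 mm. The pivot was at the very edge of that picture, so I put it down to lens error there; an earlier view gave 69.9 mm.
- The gripper was clear at 0.28 m height with wrist force near zero, and the clock stood at about 16 s.

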